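# Bring the pepper mill round to the plate on the condiment carousel

### The arm

A 6-joint arm with a two-finger parallel gripper is mounted at the origin on the work surface. World frame = base frame: x ahead of the robot, y to its left, z up, the work surface at z = 0. Lengths are in m, angles in rad, forces in N, time in s.
With the tool pointing down it reaches from about 0.3 to 0.825 m from the base axis. Payload 5.4 kg.
Tool frame: the origin (TCP) lies midway between the tips of the shut fingers; the grasp point (between the pads) lies 19 mm behind it; z points along the fingers, y is the direction in which the jaws open and shut (so a half turn about z gives the same grasp; the last joint's range is limited). The gripper opens to 92 mm and grips with 3 to 60 N. Pads are 20 mm wide; open, the fingers measure 128 mm over their backs; the gripper's body (75 mm by 189 mm) begins 69 mm behind the grasp point.
Start: joints at [-1.332, 0.158, 1.597, -0, 1.386, -0.21], TCP at [0.249, -0.518, 0.215] pointing down, gripper open.
Joint ranges: [-2.91, 2.91], [-0.94, 2.29], [0.18, 2.7], [-1.29, 4.43], [0.17, 2.64], [-3, 3]. Speed limits (rad/s): [2.57, 2.57, 3.14, 3.14, 3.14, 3.14].

### API

Orientations are given as a 3x3 rotation matrix whose columns are the frame's x, y, z axes.
In Python, from plant import get_obs, viewer, ticket gives the robot as it stands. The module is installed in compiled form; this text tells all that it offers.
- The arm moves only by the tool servo_tool, never from a script. Its argument "steps" is a list of rows, each an object with "hand": the finger opening in m, from 0 to 0.0919; "xyz": the shift along the tool's x, y, z in m, a list of three; "rotation": the turn, a rotation vector about the tool's x, y, z in degrees, a list of three. In form: [{"hand": hand, "xyz": [dx, dy, dz], "rotation": [rx, ry, rz]}, ...]. A call has 1 to 20 rows; each row shifts and turns the commanded pose from where the row before left it, along the tool's axes as they then stand; what a row does not reach is not made up. A row lasts 1/10 s, in which the tool goes at most 50 mm and 8.59 degrees, less where a joint would pass 70% of its speed; a pose out of reach is approached as far as the arm can. A call is refused whole if a number of a shift passes 0.05 or a number of a turn 8.59, either way. A call with a gripper value outside its range is refused whole. The fingers move at their own pace and stop on an object; "newtons" is the grip in N (left out, the last holds). Time passes only in rows, so rows that do not move let the fingers close. It gives the time, the measured TCP pose, the force and the opening at its end, in the units of the state.
- get_obs(): the state, without advancing time (a new reading comes with each control period).
- viewer.snapshot(name): name is "scene" or "side" or "wrist"; returns a dict with "frame" (420x560x3 uint8, red, green, blue), "range_z" (420x560 float32, m along the optical axis (not along the pixel's ray), 0 where there is no reading), "camera_matrix" (3x3 intrinsics, pixels), "R" (3x3) and "t" (3): a world point X has camera coordinates R X + t; the wrist camera has in their place "mount" (4x4, takes a point from camera to tool coordinates, whose origin is the TCP and whose axes are the flange's). Camera axes: x right, y down, z forward; pixel columns grow to the right and rows downward; lengths in m; the calibration is good to about 2 mm. A picture is of the moment at which its call begins: read the wrist's pose just before it.
- ticket.hand_in(): hands the job in, once; it reports no verdict.
The state is a dict: "time_s": time; "qpos": joint angles; "joint_velocities": joint speeds; "joint_efforts": joint torques, N m; "position": TCP position; "eef_rot": TCP orientation; "wrist_force": force on the tool from outside, world axes, zero at the start; "wrist_torque": the same for the moment, N m; "finger_gap": opening from 0.0 (shut) to 1.0 (fully open).
Only numpy, scipy, OpenCV 4.12 (cv2) and the standard library are available. Lean on these libraries where they do the work, as an engineer would, in place of code of your own. Each camera call takes 0.05 s, during which the arm holds its last target.

### The job

Turn the condiment carousel by pushing its rim with the fingertips, gently, until the pepper mill has come round to the front, the side where the plated steak waits, and stands squarely facing the plate; then take the hand away. Do not touch or pick up anything that stands on the carousel: everything must ride round upright in its place. Leave the plate and the other things on the counter where they are.

Things in the scene. Friction and masses are not known exactly. Their poses are not given: they have to be found in the camera images.
- carousel: Fixed foot (200 mm across) of the steel condiment carousel. Origin on the turning axis at counter level, z = 0; z up. Its -x axis points at the plate (centre 278 to 290 mm away, within 2 mm of that axis): this is the front, and its bearing differs from start to start. The turning platter on it is a 304 mm disc, 28 to 40 mm above the counter.
- platter (a joint): Turn of the platter, rad, counter-clockwise from above positive, free both ways for over 2 turns; at 0 the listed post lies on the foot's +x axis. Bearing with drag: about 1 N along the rim keeps it turning slowly (moving mass about 2 kg) and it stops within a few degrees when a slow push ends.
- post_top (a point): Top of the 17 mm ball on one of six equal upright steel posts, 10 mm thick, that stand on the platter's edge 60 degrees apart, 145 mm from the axis; top 104.5 mm above the counter. They are rigid with the platter; between 61 mm (over the rail) and 92 mm above the counter a post stands free and can be pushed sideways.
- rail (a point): Top of the 5 mm wire rail, 60.5 mm above the counter, half-way between two posts. The rail is a ring of 145 mm radius round the turning axis that joins the six posts; it is rigid with the platter. Nothing but posts stands within 25 mm of it at the start.
- mill: Pepper mill: turned dark wood with a narrow waist, round head and small steel ball on top, 52 mm across the foot, 100 mm tall; stands loose on the platter, 57 to 85 mm from the turning axis. Origin: centre of its underside (40 mm above the counter); z up.
- jar: Straight glass jar with flat steel cap, 52 mm across, 85 mm tall, loose on the platter. Origin: centre of its underside.
- shaker: Plain metal shaker with perforated, bevelled cap, 57 mm across, 88 mm tall, loose on the platter. Origin: centre of its underside.
- crock: Squat white crock with wooden lid and round lid knob, 56 mm across, 66 mm tall, loose on the platter. Origin: centre of its underside.
- plate: Round white dinner plate, 220 mm across, with a steak and three potatoes on it, 29 mm high in all; loose on the counter, about 22 mm clear of the carousel's edge. Origin: centre of its underside.
- pan: Empty deep steel food pan, 194 x 180 mm over its rim, 100 mm tall, loose on the counter at the robot's left. Origin: centre of its underside.
- oil: Green glass oil bottle, 64 mm across, 220 mm tall, at the robot's right. Origin: centre of its underside.
- ramekins: Nested stack of three terracotta ramekins, 86 mm across, 66 mm tall, at the robot's right. Origin: centre of its underside.

How it is judged:
By the outcome, as a careful person would: the job done as asked, in the order asked, and still so for the second after the job is handed in, with the robot touching nothing.
It also fails if it takes over 48 s, if anything falls off the work surface, if the arm or the gripper's body presses on something with over 40 N, if the wrist force passes 120 N, or if a joint passes its speed limit or range.

## Working session

There is one attempt and no reset: what is moved stays moved. The work goes in short steps, Python scripts to look and compute and a tool call to move; the robot and the scene stay as the last step left them, time stands still between calls to the robot, and variables do not carry over. Pictures are saved under pics/ and viewed, and the job is handed in when it is done.

Besides the shell and the picture viewer there is one more tool, called after "Request:" by a JSON object that holds its "fn" and its "kwargs", one argument or row to a line. servo_tool: Moves the arm, as the interface text tells. Its arguments: {"type":"object","properties":{"steps":{"type":"array"},"newtons":{"type":"number"}},"required":["steps"]}

```bash
mkdir -p pics; cat > h.py <<'E'
import numpy as np, cv2
from plant import get_obs, viewer, ticket
def snap(n,tag):
    o=get_obs(); s=viewer.snapshot(n)
    cv2.imwrite(f'pics/{tag}.png',cv2.cvtColor(s['frame'],cv2.COLOR_RGB2BGR))
    np.savez(f'pics/{tag}.npz',p=o['position'],Rt=o['eef_rot'],**s); return o,s
def cloud(s):
    K=s['camera_matrix'];z=s['range_z'];v,u=np.indices(z.shape)
    P=np.stack([(u-K[0,2])/K[0,0]*z,(v-K[1,2])/K[1,1]*z,z],-1)
    return (P-s['t'])@s['R']
E
python3 - <<'E'
from h import *
for n in('scene','side','wrist'):
    o,s=snap(n,n+'0')
    if 'R' in s: print(n,s['R'].round(3).tolist(),s['t'],s['camera_matrix'].tolist())
    else: print(s['mount'])
print(o)
E
```

```text
scene [[0.685, 0.729, -0.001], [0.429, -0.404, -0.808], [-0.589, 0.553, -0.589]] [-0.3719864  -0.15476005  1.88247506] [[510.68346992710906, 0.0, 280.94465549887394], [0.0, 510.68346992710906, 213.0162233335619], [0.0, 0.0, 1.0]]
side [[0.824, -0.567, 0.018], [-0.343, -0.523, -0.78], [0.452, 0.636, -0.625]] [-0.43125421  0.23939743  1.46875864] [[509.17834941497085, 0.0, 279.56131920585915], [0.0, 509.17834941497085, 210.24510883112833], [0.0, 0.0, 1.0]]
[[-7.63765982e-04 -9.64630193e-01 -2.63605781e-01  7.30362001e-02]
 [ 9.99999638e-01 -6.37859936e-04 -5.63215086e-04  1.54322698e-03]
 [ 3.75150711e-04 -2.63606115e-01  9.64630331e-01 -1.70773017e-01]
 [ 0.00000000e+00  0.00000000e+00  0.00000000e+00  1.00000000e+00]]
{'time_s': 0.1, 'qpos': array([-1.33209018e+00,  1.59002146e-01,  1.59808833e+00,  1.43854818e-05,
        1.38615703e+00, -2.10087557e-01]), 'joint_velocities': array([-0.00059854, -0.00301788, -0.00235372,  0.00244557,  0.00025218,
        0.00065217]), 'joint_efforts': array([ 9.65786239e-04, -3.86504531e+01, -3.22958958e+01,  7.04168295e-02,
        3.39615578e-02, -4.13896066e-05]), 'position': array([ 0.24933998, -0.51751985,  0.2137173 ]), 'eef_rot': array([[ 9.00972363e-01,  4.33876317e-01, -3.77542834e-04],
       [ 4.33876333e-01, -9.00970994e-01,  1.61127282e-03],
       [ 3.58937974e-04, -1.61551918e-03, -9.99998631e-01]]), 'wrist_force': array([0.9863802 , 0.15961413, 0.04717994]), 'wrist_torque': array([0.03693676, 0.04660624, 0.09205511]), 'finger_gap': 1.0022188376038867}
```

View pics/scene0.png

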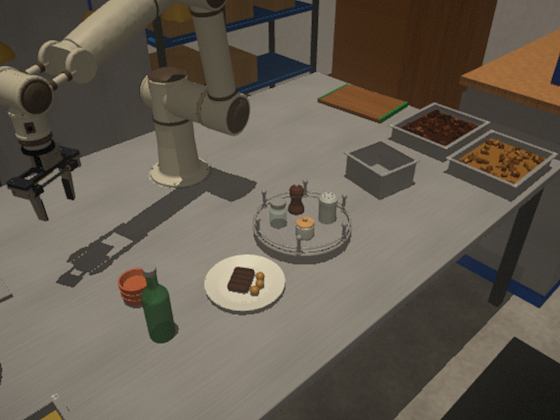

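View pics/side0.png

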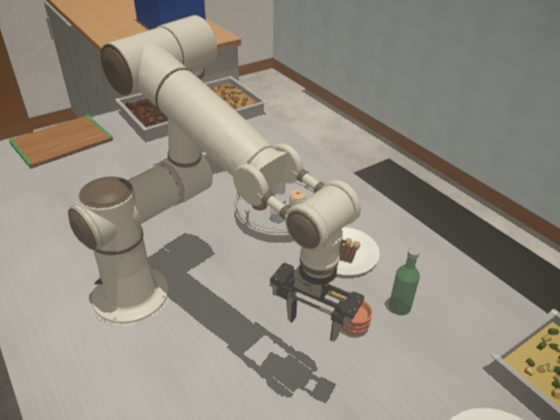

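The scene view shows the carousel at about (302,224) px, with the mill at (296,199) toward the robot side, the plate at (245,284), and the ramekins and oil on the right at (135,287) and (157,310). The arm blocks the side view. Next I'll measure.

```bash
python3 - <<'E'
from h import *
s=dict(np.load('pics/scene0.npz'));P=cloud(s);f=s['frame'].astype(int)
im=cv2.resize(s['frame'][170:320,190:420],None,fx=3.4,fy=3.4,interpolation=cv2.INTER_CUBIC)
cv2.imwrite('pics/crop0.png',im[...,::-1])
hsv=cv2.cvtColor(s['frame'],cv2.COLOR_RGB2HSV)
# counter noise
for (u,v) in [(200,250),(245,284),(300,225),(240,298),(296,187),(400,230)]: print(u,v,P[v,u].round(4),f[v,u],hsv[v,u])
# plate: white mask
m=((hsv[...,1]<70)&(hsv[...,2]>150)).astype(np.uint8)
n,l,st,c=cv2.connectedComponentsWithStats(m)
for i in range(1,n):
    if st[i,4]>60: print(st[i],c[i])
E
```

```text
200 250 [ 0.4166 -0.2119 -0.0006] [142 134 123] [ 17  34 142]
245 284 [ 0.642  -0.2248  0.027 ] [54 44 38] [11 76 54]
300 225 [0.6117 0.0113 0.0846] [191 140  86] [ 15 140 191]
240 298 [ 0.6551 -0.2543  0.0047] [205 195 168] [ 22  46 205]
296 187 [0.5084 0.0958 0.1289] [75 57 49] [ 9 88 75]
400 230 [ 0.7648  0.3043 -0.0036] [143 138 125] [ 22  32 143]
[  66    0   69   46 1109] [97.9657349  20.61767358]
[ 54  41  29  19 186] [68.34946237 47.32795699]
[  0  70  36  20 395] [12.90632911 78.32151899]
[149 162  33  24 314] [162.79617834 176.61783439]
[320 192  17  11 127] [328.13385827 197.22834646]
[ 204  254   82   57 2822] [243.80368533 281.94401134]
```

View pics/crop0.png

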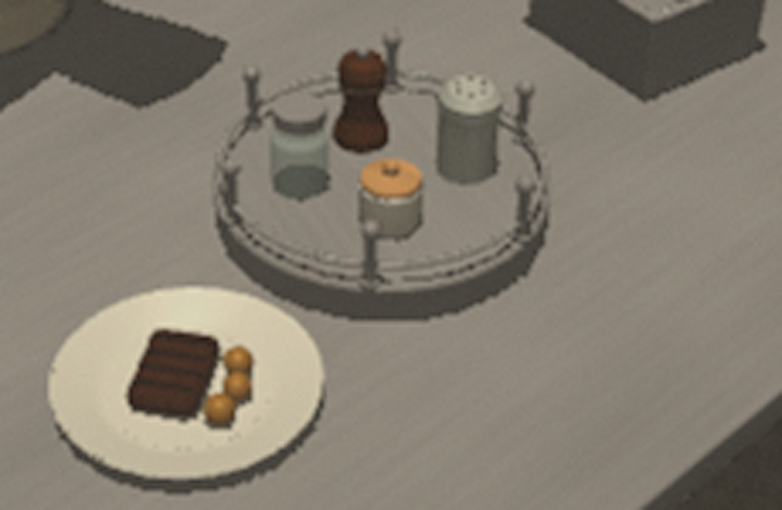

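```bash
cat >> h.py <<'E'
def ray(s,uv,z):
    uv=np.atleast_2d(uv).astype(float);K=s['camera_matrix']
    if 'R' in s: R=s['R'];C=-R.T@s['t'];Rw=R.T
    else:
        T=s['mount'];Rw=s['Rt']@T[:3,:3];C=s['p']+s['Rt']@T[:3,3]
    d=np.c_[(uv[:,0]-K[0,2])/K[0,0],(uv[:,1]-K[1,2])/K[1,1],np.ones(len(uv))]@Rw.T
    return C+d*((z-C[2])/d[:,2])[:,None]
def circ(p):
    A=np.c_[2*p[:,:2],np.ones(len(p))];x=np.linalg.lstsq(A,(p[:,:2]**2).sum(1),rcond=None)[0]
    return x[:2],np.sqrt(x[2]+x[:2]@x[:2])
E
python3 - <<'E'
from h import *
s=dict(np.load('pics/scene0.npz'));P=cloud(s)
q=np.array([(252,73),(392,38),(525,90),(524,186),(370,229),(230,172)])/3.4+[190,170]-.35
W=ray(s,q,.096);c,r=circ(W);print('posts',W[:,:2].round(4).tolist(),c,r)
a=np.degrees(np.arctan2(*(W[:,:2]-c).T[::-1]));print(a, a%60)
m=cv2.inRange(cv2.cvtColor(s['frame'],cv2.COLOR_RGB2HSV),(0,0,140),(40,90,255))
m[:254]=0;m[:,:200]=0;m[315:]=0;m[:,290:]=0
from scipy import ndimage
# use depth: points in z 0.008..0.035 outside carousel
for z0 in (.012,.016,.02):
    k=(m>0);k2=np.zeros_like(m)
    n,l,st,cc=cv2.connectedComponentsWithStats(m);i=1+st[1:,4].argmax();k2[l==i]=255
    ct=max(cv2.findContours(k2,0,1)[0],key=len)[:,0]
    w=ray(s,cv2.convexHull(ct)[:,0],z0);pc,pr=circ(w);print(z0,pc,pr,'dist',np.linalg.norm(pc-c),'bearing',np.degrees(np.arctan2(*(pc-c)[::-1])))
mm=ray(s,np.array([(362,50)])/3.4+[190,170]-.35,.139);print('mill',mm,np.linalg.norm(mm[0,:2]-c),np.degrees(np.arctan2(*(mm[0,:2]-c)[::-1])))
# mill foot: bottom centre
mf=ray(s,np.array([(361,135)])/3.4+[190,170]-.35,.05);print('millfoot',mf)
R=np.linalg.norm(P[...,:2]-c,axis=-1)
k=(P[...,2]>.02)&(R<.9)
for nm,(u0,u1,v0,v1) in dict(pan=(340,420,140,200),oil=(138,178,262,345),ram=(115,158,265,308)).items():
    p=P[v0:v1,u0:u1].reshape(-1,3);p=p[p[:,2]>.02];print(nm,np.percentile(p,[2,50,98],axis=0).round(3).tolist())
E
```

```text
posts [[0.4205, 0.0414], [0.4669, 0.1781], [0.6115, 0.2035], [0.7058, 0.094], [0.6578, -0.0412], [0.5212, -0.0734]] [0.56233121 0.06725847] 0.14536021120874837
[-169.65467556  130.73877388   70.16259363   10.5509076   -48.63099541
 -106.3042661 ] [10.34532444 10.73877388 10.16259363 10.5509076  11.36900459 13.6957339 ]
0.012 [ 0.61345863 -0.19069635] 0.13631103630186883 dist 0.26297281756837687 bearing -78.78910293333765
0.016 [ 0.61681717 -0.19333914] 0.13575012322729815 dist 0.2662326679433618 bearing -78.19067155292682
0.02 [ 0.62017571 -0.19598193] 0.1351892101527243 dist 0.26952085716441077 bearing -77.60677963993163
mill [[0.50911631 0.095359   0.139     ]] 0.060178615201564485 152.16337051544167
millfoot [[0.51411942 0.09124506 0.05      ]]
pan [[0.446, 0.207, 0.022], [0.542, 0.476, 0.066], [0.64, 0.76, 0.102]]
oil [[0.447, -0.502, 0.024], [0.63, -0.477, 0.112], [0.647, -0.422, 0.219]]
ram [[0.424, -0.501, 0.027], [0.499, -0.472, 0.064], [0.64, -0.42, 0.22]]
```

```bash
python3 - <<'E'
from h import *
s=dict(np.load('pics/scene0.npz'));P=cloud(s)
hsv=cv2.cvtColor(s['frame'],cv2.COLOR_RGB2HSV)
m=cv2.inRange(hsv,(0,0,165),(40,120,255));m[:250]=0;m[:,:198]=0;m[318:]=0;m[:,292:]=0
m=cv2.morphologyEx(m,cv2.MORPH_OPEN,np.ones((3,3)))
n,l,st,cc=cv2.connectedComponentsWithStats(m);i=1+st[1:,4].argmax();print(st[i])
ct=max(cv2.findContours((l==i).astype(np.uint8),0,1)[0],key=len)
h=cv2.convexHull(ct)[:,0]
c=np.array([.5623,.0673])
print('rim z',[P[v,u,2].round(4) for u,v in [(215,270),(210,290),(275,270),(245,262),(240,305)]])
for z0 in (.01,.015,.02):
    pc,pr=circ(ray(s,h,z0));print(z0,pc,pr,np.linalg.norm(pc-c),np.degrees(np.arctan2(*(pc-c)[::-1])))
# platter rim/carousel circle from depth at .036-.042 top
# mill mask
mk=cv2.inRange(hsv,(0,80,20),(15,255,140));mk[:180]=0;mk[218:]=0;mk[:,:285]=0;mk[:,308:]=0
p=P[mk>0];print(len(p),p.mean(0));
for a,b in((.045,.06),(.06,.08),(.08,.1),(.1,.12),(.12,.142)):
    q=p[(p[:,2]>a)&(p[:,2]<b)]; print(a,len(q),q.mean(0).round(4) if len(q) else '')
v,u=np.nonzero(mk);print('cols by row',[(r,u[v==r].min(),u[v==r].max()) for r in range(v.min(),v.max()+1)])
o=cv2.resize(s['frame'],None,fx=1,fy=1).copy();cv2.polylines(o,[h.reshape(-1,1,2)],True,(255,0,0),1)
cv2.imwrite('pics/pl.png',cv2.resize(o[240:330,190:310],None,fx=5,fy=5)[...,::-1])
E
```

```text
[ 204  254   81   56 2725]
rim z [np.float64(0.0118), np.float64(0.0172), np.float64(0.0118), np.float64(0.0093), np.float64(0.0115)]
0.01 [ 0.61477691 -0.2052934 ] 0.11014096138852686 0.27759860888422266 -79.10330440971616
0.015 [ 0.6189597  -0.20851517] 0.1095755939560068 0.2815747343300547 -78.3914332088696
0.02 [ 0.62314249 -0.21173694] 0.10901022652348141 0.2855931117847949 -77.69949013940784
336 [0.51634886 0.08855393 0.08719013]
0.045 75 [0.5197 0.0869 0.053 ]
0.06 77 [0.5149 0.0882 0.0689]
0.08 35 [0.518  0.0872 0.0889]
0.1 59 [0.5195 0.0853 0.1121]
0.12 78 [0.5122 0.0914 0.1258]
cols by row [(185, np.int64(293), np.int64(299)), (186, np.int64(291), np.int64(301)), (187, np.int64(291), np.int64(301)), (188, np.int64(290), np.int64(302)), (189, np.int64(290), np.int64(302)), (190, np.int64(290), np.int64(303)), (191, np.int64(290), np.int64(302)), (192, np.int64(290), np.int64(302)), (193, np.int64(290), np.int64(302)), (194, np.int64(290), np.int64(302)), (195, np.int64(291), np.int64(302)), (196, np.int64(291), np.int64(298)), (197, np.int64(295), np.int64(300)), (198, np.int64(292), np.int64(300)), (199, np.int64(292), np.int64(300)), (200, np.int64(292), np.int64(300)), (201, np.int64(291), np.int64(300)), (202, np.int64(291), np.int64(301)), (203, np.int64(291), np.int64(301)), (204, np.int64(290), np.int64(301)), (205, np.int64(289), np.int64(302)), (206, np.int64(289), np.int64(303)), (207, np.int64(289), np.int64(303)), (208, np.int64(288), np.int64(303)), (209, np.int64(288), np.int64(303)), (210, np.int64(289), np.int64(303)), (211, np.int64(289), np.int64(303)), (212, np.int64(290), np.int64(302)), (213, np.int64(291), np.int64(300)), (214, np.int64(295), np.int64(297))]
```

View pics/pl.png

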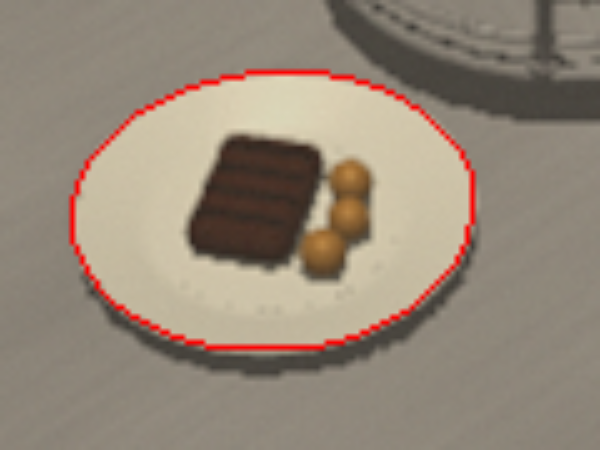

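Request:
{"fn": "servo_tool", "kwargs": {
  "steps": [
    {"hand": 0.05,"xyz": [0.02,-0.015,-0.03],"rotation": [0,0,0]},
    {"hand": 0.05,"xyz": [0.03,-0.023,-0.03],"rotation": [0,0,0]},
    {"hand": 0.05,"xyz": [0.03,-0.023,-0.03],"rotation": [0,0,0]},
    {"hand": 0.05,"xyz": [0.03,-0.023,-0.03],"rotation": [0,0,0]},
    {"hand": 0.05,"xyz": [0.03,-0.023,-0.03],"rotation": [0,0,0]},
    {"hand": 0.05,"xyz": [0.03,-0.023,-0.02],"rotation": [0,0,0]},
    {"hand": 0.05,"xyz": [0.03,-0.023,-0.02],"rotation": [0,0,0]},
    {"hand": 0.05,"xyz": [0.03,-0.023,-0.02],"rotation": [0,0,0]},
    {"hand": 0.05,"xyz": [0.03,-0.023,-0.015],"rotation": [0,0,0]},
    {"hand": 0.05,"xyz": [0.03,-0.023,-0.01],"rotation": [0,0,0]},
    {"hand": 0.05,"xyz": [0.03,-0.023,0],"rotation": [0,0,0]},
    {"hand": 0.05,"xyz": [0.03,-0.023,0],"rotation": [0,0,0]},
    {"hand": 0.05,"xyz": [0.03,-0.023,0],"rotation": [0,0,0]},
    {"hand": 0.05,"xyz": [0.03,-0.023,0],"rotation": [0,0,0]},
    {"hand": 0.05,"xyz": [0.03,-0.023,0],"rotation": [0,0,0]},
    {"hand": 0.05,"xyz": [0.03,-0.023,0],"rotation": [0,0,0]},
    {"hand": 0.05,"xyz": [0.03,-0.023,0],"rotation": [0,0,0]},
    {"hand": 0.05,"xyz": [0.03,-0.023,0],"rotation": [0,0,0]},
    {"hand": 0.05,"xyz": [0.013,-0.015,0],"rotation": [0,0,0]}
  ]
}}

```text
time_s: 2.05
position: [0.5567, 0.0993, 0.4484]
eef_rot: [[0.9, 0.436, -0.002], [0.436, -0.9, 0.001], [-0.001, -0.001, -1.0]]
wrist_force: [0.5, -0.1, -0.3]
finger_gap: 0.544
```

Request:
{"fn": "servo_tool", "kwargs": {
  "steps": [
    {"hand": 0.05,"xyz": [0,0,0],"rotation": [0,0,-7.6]},
    {"hand": 0.05,"xyz": [0,0,0],"rotation": [0,0,-7.6]},
    {"hand": 0.05,"xyz": [0,0,0],"rotation": [0,0,-7.6]},
    {"hand": 0.05,"xyz": [0,0,0],"rotation": [0,0,-7.6]},
    {"hand": 0.05,"xyz": [0,0,0],"rotation": [0,0,-7.6]},
    {"hand": 0.05,"xyz": [0,0,0],"rotation": [0,0,-7.6]},
    {"hand": 0.05,"xyz": [0,0,0],"rotation": [0,0,-7.6]},
    {"hand": 0.05,"xyz": [0,0,0],"rotation": [0,0,-7.6]},
    {"hand": 0.05,"xyz": [0,0,0],"rotation": [0,0,-7.6]},
    {"hand": 0.05,"xyz": [0,0,0],"rotation": [0,0,-7.4]},
    {"hand": 0.05,"xyz": [0,0,0],"rotation": [0,0,0]},
    {"hand": 0.05,"xyz": [0,0,0],"rotation": [0,0,0]}
  ]
}}

```text
time_s: 3.25
position: [0.556, 0.0968, 0.4493]
eef_rot: [[-0.197, 0.98, -0.0], [0.98, 0.197, -0.0], [0.0, -0.0, -1.0]]
wrist_force: [-0.3, -0.1, -0.2]
finger_gap: 0.543
```

```bash
python3 - <<'E'
from h import *
o,s=snap('wrist','w1');snap('side','s1')
print(o['time_s'],o['position'],o['eef_rot'].round(3).tolist(),o['qpos'],o['finger_gap'])
E
```

```text
3.25 [0.55598185 0.09681544 0.44933246] [[-0.197, 0.98, -0.0], [0.98, 0.197, -0.0], [0.0, -0.0, -1.0]] [-4.16700236e-02  9.88637840e-02  1.20753985e+00 -2.42282701e-05
  1.83567591e+00 -2.39519355e-01] 0.543156406690025
```

View pics/w1.png

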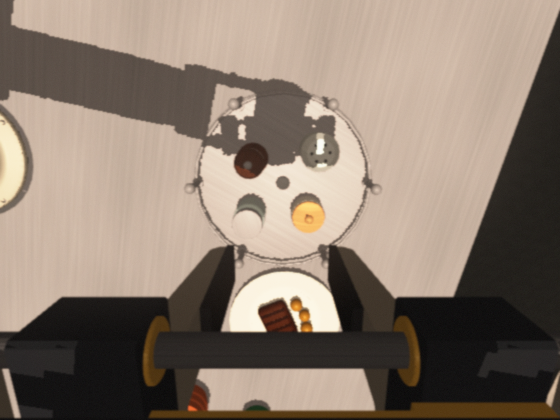

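View pics/s1.png

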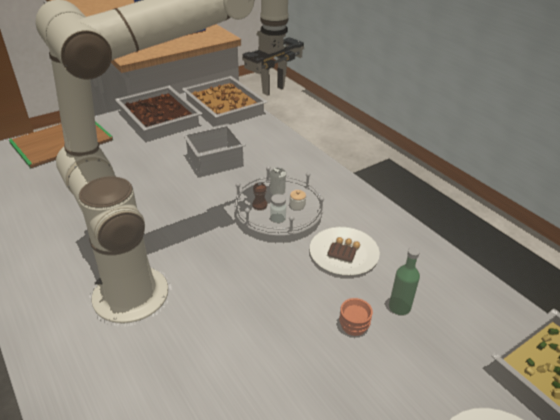

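```bash
python3 - <<'E'
from h import *
s=dict(np.load('pics/w1.npz'))
W=ray(s,[(235,104),(333,104),(376.5,188),(190,188)],.096);c,r=circ(W)
a=np.degrees(np.arctan2(*(W[:,:2]-c).T[::-1]));print('posts',c,r,a,a%60)
print('pivot',ray(s,[(283,183)],.042))
f=s['frame'];big=cv2.resize(f[85:275,180:390],None,fx=3.8,fy=3.1,interpolation=cv2.INTER_CUBIC)
cv2.imwrite('pics/w1c.png',big[...,::-1])
cv2.imwrite('pics/w1p.png',cv2.resize(f[250:350,210:360],None,fx=5,fy=5,interpolation=cv2.INTER_CUBIC)[...,::-1])
hsv=cv2.cvtColor(f,cv2.COLOR_RGB2HSV)
m=cv2.inRange(hsv,(0,60,150),(40,120,255))
# plate visible arc: top edge per column
g=f[...,2].astype(int)
z=s['range_z'];K=s['camera_matrix']
s1=dict(np.load('pics/s1.npz'))
cv2.imwrite('pics/s1c.png',cv2.resize(s1['frame'][155:285,220:400],None,fx=4.4,fy=4.4,interpolation=cv2.INTER_CUBIC)[...,::-1])
E
```

```text
posts [0.5648343  0.06553113] 0.14536219505261394 [ 130.58086665   71.50142605   11.91831233 -169.3182909 ] [10.58086665 11.50142605 11.91831233 10.6817091 ]
pivot [[0.56463258 0.06512495 0.042     ]]
```

View pics/w1c.png

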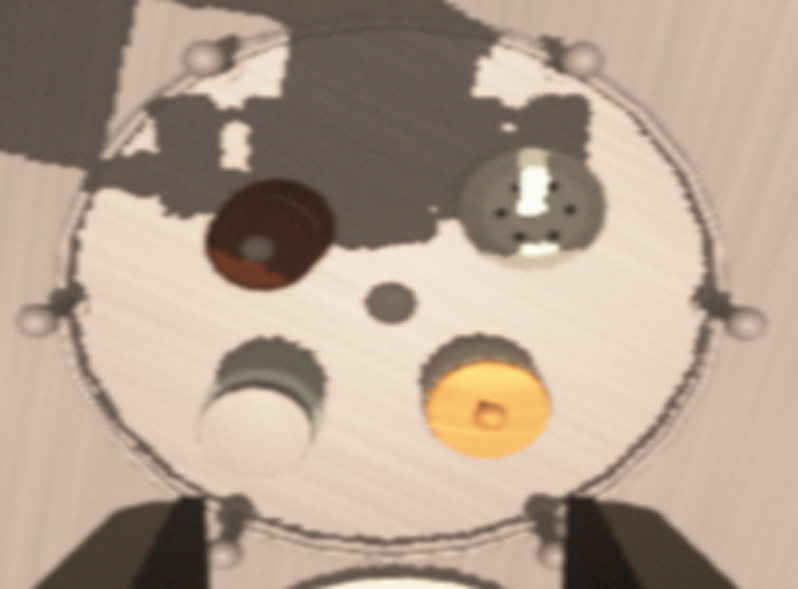

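View pics/w1p.png

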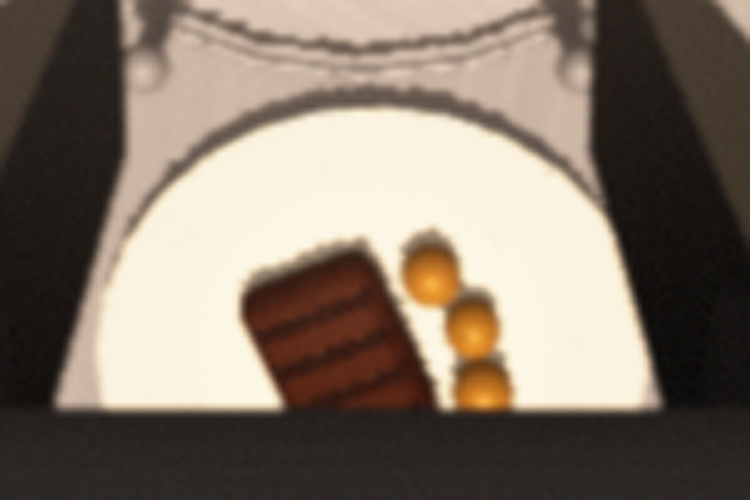

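View pics/s1c.png

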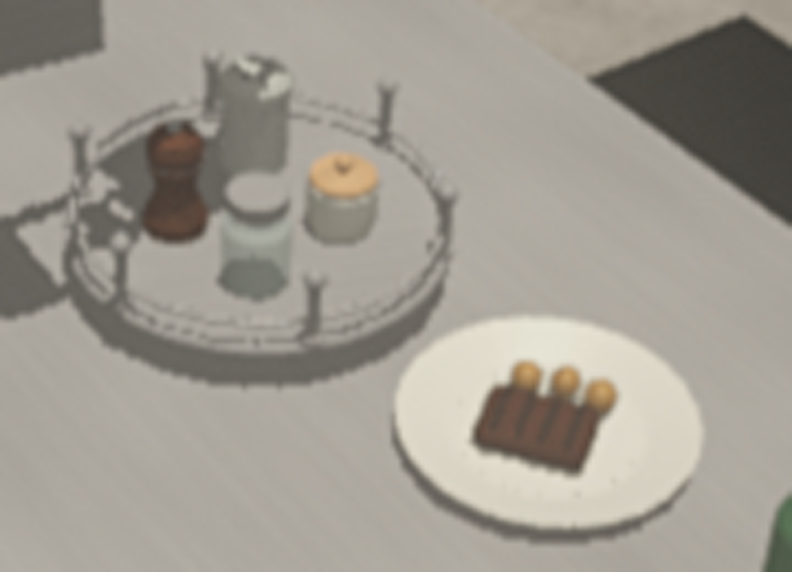

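```bash
python3 - <<'E'
from h import *
s=dict(np.load('pics/w1.npz'))
b=lambda c:np.degrees(np.arctan2(c[1],c[0]))
c=np.array([.5647,.0653])
q=np.array([(365,107),(270,125),(200,160),(130,225),(103,290),(96,350),(480,118),(560,155),(647,372)])/5+[210,250]-.4
for z in(.01,.014,.018):
    w=ray(s,q,z);pc,r=circ(w);print('plate',pc,r,np.linalg.norm(pc-c),b(pc-c))
m=ray(s,[np.array([258,248])/[3.8,3.1]+[180,85]-.35],.139)[0,:2];print('mill',m,np.linalg.norm(m-c),b(m-c))
s1=dict(np.load('pics/s1.npz'));t=lambda l:np.array(l)/4.4+[220,155]-.4
W=ray(s1,t([(79,135),(212,62),(386,90),(447,195),(314,285),(122,240)]),.096);c1,r=circ(W);print('side c',c1,r,[b(x-c1) for x in W[:,:2]])
m=ray(s1,t([(176,126)]),.137)[0,:2];print('mill',m,np.linalg.norm(m-c1),b(m-c1))
q=t([(395,410),(420,360),(470,330),(540,317),(620,335),(680,380),(703,430),(690,485),(640,515),(560,527),(480,510),(420,465)])
for z in(.01,.014,.018):
    pc,r=circ(ray(s1,q,z));print('plate',pc,r,np.linalg.norm(pc-c1),b(pc-c1))
E
```

```text
plate [ 0.62480795 -0.2177211 ] 0.11244000884573592 0.28933355759297774 -78.00969267351397
plate [ 0.62425959 -0.2151946 ] 0.11170282960596886 0.28674825949096455 -78.01199609657556
plate [ 0.62371123 -0.2126681 ] 0.11096565036619764 0.2841629618608365 -78.0143414324515
mill [0.50668509 0.098163  ] 0.06667613530582923 150.47027396448385
side c [0.56268967 0.06190402] 0.14327045620653459 [np.float64(131.51004586880842), np.float64(71.85710354528742), np.float64(11.505002088327476), np.float64(-48.51721601162912), np.float64(-109.99599496778202), np.float64(-171.86737330021316)]
mill [0.50449491 0.09199277] 0.06551307830815055 152.65944003694642
plate [ 0.63060145 -0.20878715] 0.1100430367614943 0.2790801364642633 -75.91615764502606
plate [ 0.62749169 -0.21185407] 0.10964382512754108 0.2813232899476409 -76.68249011354797
plate [ 0.62438192 -0.21492098] 0.10924461349359434 0.28361596844065023 -77.4365660167036
```

Request:
{"fn": "servo_tool", "kwargs": {
  "steps": [
    {"hand": 0.05,"xyz": [-0.02,0.009,0.03],"rotation": [0,0,0]},
    {"hand": 0.05,"xyz": [-0.02,0.009,0.03],"rotation": [0,0,0]},
    {"hand": 0.05,"xyz": [-0.02,0.009,0.03],"rotation": [0,0,0]},
    {"hand": 0.05,"xyz": [-0.02,0.009,0.03],"rotation": [0,0,0]},
    {"hand": 0.05,"xyz": [-0.02,0.009,0.03],"rotation": [0,0,0]},
    {"hand": 0.05,"xyz": [-0.02,0.009,0.03],"rotation": [0,0,0]},
    {"hand": 0.05,"xyz": [-0.02,0.01,0.03],"rotation": [0,0,0]},
    {"hand": 0.05,"xyz": [-0.019,0.01,0.03],"rotation": [0,0,0]},
    {"hand": 0.05,"xyz": [0,0,0],"rotation": [0,0,-7.5]},
    {"hand": 0.05,"xyz": [0,0,0],"rotation": [0,0,-7.5]},
    {"hand": 0.05,"xyz": [0,0,0],"rotation": [0,0,-7.5]},
    {"hand": 0.05,"xyz": [0,0,0],"rotation": [0,0,-7.5]},
    {"hand": 0.05,"xyz": [0,0,0],"rotation": [0,0,0]}
  ]
}}

```text
time_s: 4.65
position: [0.6603, -0.0442, 0.2094]
eef_rot: [[-0.662, 0.749, -0.0], [0.749, 0.662, 0.0], [0.0, -0.0, -1.0]]
wrist_force: [0.1, 0.1, 0.5]
finger_gap: 0.543
```

```bash
python3 - <<'E'
from h import *
o,s=snap('wrist','w2')
print(o['time_s'],o['position'],o['eef_rot'].round(3).tolist(),o['qpos'])
E
```

```text
4.65 [ 0.66025238 -0.0441984   0.20944734] [[-0.662, 0.749, -0.0], [0.749, 0.662, 0.0], [0.0, -0.0, -1.0]] [-2.49032763e-01  3.84160264e-01  1.33526459e+00 -1.48422131e-05
  1.42239668e+00 -9.72607732e-01]
```

View pics/w2.png

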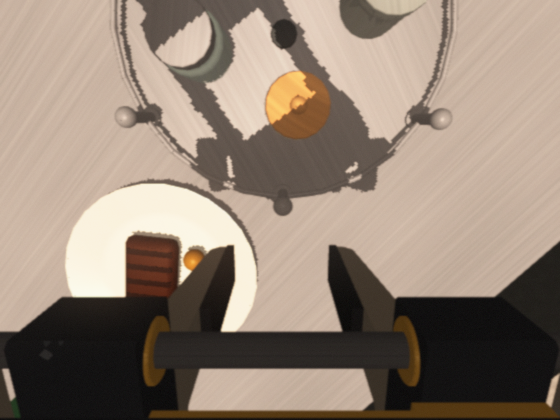

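```bash
python3 - <<'E'
from h import *
s=dict(np.load('pics/w2.npz'))
W=ray(s,[(282,205),(125,117),(441,118)],.096);print(W)
print((W-s['p'])@s['Rt'], circ(W))
print(ray(s,[(284,34)],.042))
E
```

```text
[[ 0.65824477 -0.04304931  0.096     ]
 [ 0.51587893 -0.07180972  0.096     ]
 [ 0.70624743  0.09507701  0.096     ]]
[[ 0.00216984 -0.00072782  0.11344784]
 [ 0.07487169 -0.12646417  0.11347872]
 [ 0.07390642  0.12669666  0.11344284]] (array([0.56174484, 0.06789132]), np.float64(0.14703761574021754))
[[0.56387951 0.06669609 0.042     ]]
```

Request:
{"fn": "servo_tool", "kwargs": {
  "steps": [
    {"hand": 0.05,"xyz": [0.001,0,0.03],"rotation": [0,0,0]},
    {"hand": 0.05,"xyz": [0.001,0,0.03],"rotation": [0,0,0]},
    {"hand": 0.05,"xyz": [0,0,0.03],"rotation": [0,0,0]},
    {"hand": 0.05,"xyz": [0,0,0.02],"rotation": [0,0,0]},
    {"hand": 0.05,"xyz": [0,0,0.015],"rotation": [0,0,0]},
    {"hand": 0.05,"xyz": [0,0,0.012],"rotation": [0,0,0]},
    {"hand": 0.03,"xyz": [0,0,0],"rotation": [0,0,0]},
    {"hand": 0.03,"xyz": [0,0,0],"rotation": [0,0,0]},
    {"hand": 0.03,"xyz": [0,0,0],"rotation": [0,0,0]}
  ]
}}

```text
time_s: 5.6
position: [0.66, -0.0429, 0.0742]
eef_rot: [[-0.663, 0.749, 0.003], [0.749, 0.663, -0.001], [-0.002, 0.001, -1.0]]
wrist_force: [1.0, -0.3, -0.4]
finger_gap: 0.335
```

```bash
python3 - <<'E'
from h import *
o,s=snap('scene','c3');o,s=snap('wrist','w3')
print(o['time_s'],o['position'],o['wrist_force'],o['qpos'])
f=np.hstack([cv2.resize(np.load('pics/c3.npz')['frame'][130:310,190:430],(400,300)),cv2.resize(s['frame'],(400,300))])
cv2.imwrite('pics/m3.png',f[...,::-1])
E
```

```text
5.65 [ 0.6599518  -0.04292659  0.07411751] [-0.37556278 -0.24469501 -0.66359133] [-2.47255089e-01  5.04806391e-01  1.45147088e+00 -7.44396663e-06
  1.18278861e+00 -9.71485611e-01]
```

View pics/m3.png

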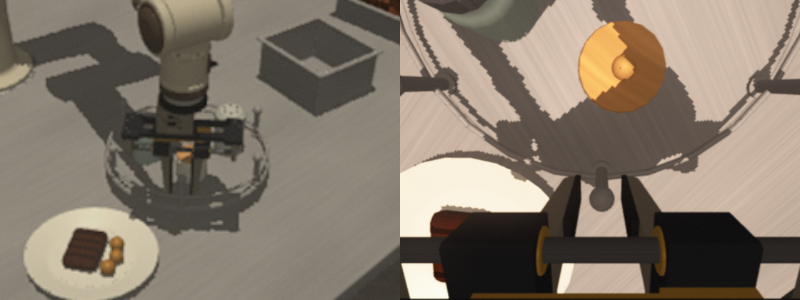

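Request:
{"fn": "servo_tool", "kwargs": {
  "steps": [
    {"hand": 0.03,"xyz": [0,0.0013,0],"rotation": [0,0,-0.5]},
    {"hand": 0.03,"xyz": [0,0.0013,0],"rotation": [0,0,-0.5]},
    {"hand": 0.03,"xyz": [0,0.0013,0],"rotation": [0,0,-0.5]},
    {"hand": 0.03,"xyz": [0,0.0013,0],"rotation": [0,0,-0.5]},
    {"hand": 0.03,"xyz": [0,0.0013,0],"rotation": [0,0,-0.5]},
    {"hand": 0.03,"xyz": [0,0.0013,0],"rotation": [0,0,-0.5]},
    {"hand": 0.03,"xyz": [0,0.0013,0],"rotation": [0,0,-0.5]},
    {"hand": 0.03,"xyz": [0,0.0013,0],"rotation": [0,0,-0.5]},
    {"hand": 0.03,"xyz": [2e-05,0.0025,0],"rotation": [0,0,-1]},
    {"hand": 0.03,"xyz": [2e-05,0.0025,0],"rotation": [0,0,-1]},
    {"hand": 0.03,"xyz": [2e-05,0.0025,0],"rotation": [0,0,-1]},
    {"hand": 0.03,"xyz": [2e-05,0.0025,0],"rotation": [0,0,-1]},
    {"hand": 0.03,"xyz": [2e-05,0.0025,0],"rotation": [0,0,-1]},
    {"hand": 0.03,"xyz": [2e-05,0.0025,0],"rotation": [0,0,-1]},
    {"hand": 0.03,"xyz": [2e-05,0.0025,0],"rotation": [0,0,-1]},
    {"hand": 0.03,"xyz": [2e-05,0.0025,0],"rotation": [0,0,-1]},
    {"hand": 0.03,"xyz": [2e-05,0.0025,0],"rotation": [0,0,-1]},
    {"hand": 0.03,"xyz": [2e-05,0.0025,0],"rotation": [0,0,-1]},
    {"hand": 0.03,"xyz": [2e-05,0.0025,0],"rotation": [0,0,-1]},
    {"hand": 0.03,"xyz": [2e-05,0.0025,0],"rotation": [0,0,-1]}
  ]
}}

```text
time_s: 7.7
position: [0.6854, -0.012, 0.0727]
eef_rot: [[-0.844, 0.536, 0.0], [0.536, 0.844, -0.0], [-0.0, 0.0, -1.0]]
wrist_force: [0.1, -1.5, -0.3]
finger_gap: 0.327
```

```bash
cat >> h.py <<'E'
def chk(tag,c=(.564,.066)):
    o,s=snap('scene','c'+tag);o,s=snap('wrist','w'+tag)
    d=o['position'][:2]-c
    print(o['time_s'],o['position'],'r',np.hypot(*d),'ang',np.degrees(np.arctan2(d[1],d[0])),'xbearing',np.degrees(np.arctan2(o['eef_rot'][1,0],o['eef_rot'][0,0])),o['wrist_force'],'q6',o['qpos'][5],o['finger_gap'])
    f=np.hstack([cv2.resize(np.load(f'pics/c{tag}.npz')['frame'][130:310,190:430],(400,300)),cv2.resize(s['frame'],(400,300))])
    cv2.imwrite(f'pics/m{tag}.png',f[...,::-1])
E
python3 -c "
from h import *
chk('4')"
```

```text
7.75 [ 0.68547311 -0.01148035  0.07267948] r 0.14407956809353617 ang -32.53133978771587 xbearing 147.64291483708027 [-0.36436642 -0.50934452 -0.30724764] q6 -1.1990154310508525 0.32625250695986197
```

View pics/m4.png

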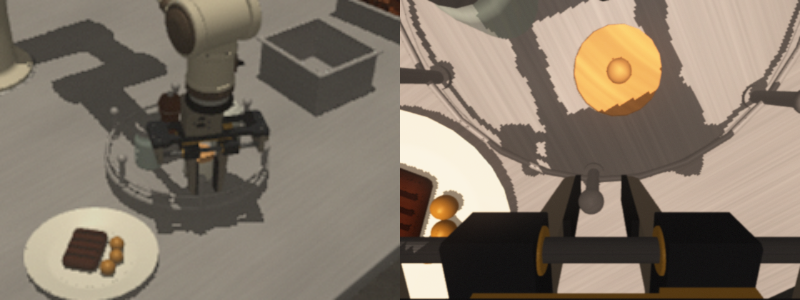

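Request:
{"fn": "servo_tool", "kwargs": {
  "steps": [
    {"hand": 0.03,"xyz": [5e-05,0.0038,0],"rotation": [0,0,-1.5]},
    {"hand": 0.03,"xyz": [5e-05,0.0038,0],"rotation": [0,0,-1.5]},
    {"hand": 0.03,"xyz": [5e-05,0.0038,0],"rotation": [0,0,-1.5]},
    {"hand": 0.03,"xyz": [5e-05,0.0038,0],"rotation": [0,0,-1.5]},
    {"hand": 0.03,"xyz": [5e-05,0.0038,0],"rotation": [0,0,-1.5]},
    {"hand": 0.03,"xyz": [5e-05,0.0038,0],"rotation": [0,0,-1.5]},
    {"hand": 0.03,"xyz": [5e-05,0.0038,0],"rotation": [0,0,-1.5]},
    {"hand": 0.03,"xyz": [5e-05,0.0038,0],"rotation": [0,0,-1.5]},
    {"hand": 0.03,"xyz": [5e-05,0.0038,0],"rotation": [0,0,-1.5]},
    {"hand": 0.03,"xyz": [5e-05,0.0038,0],"rotation": [0,0,-1.5]},
    {"hand": 0.03,"xyz": [5e-05,0.0038,0],"rotation": [0,0,-1.5]},
    {"hand": 0.03,"xyz": [5e-05,0.0038,0],"rotation": [0,0,-1.5]},
    {"hand": 0.03,"xyz": [5e-05,0.0038,0],"rotation": [0,0,-1.5]},
    {"hand": 0.03,"xyz": [5e-05,0.0038,0],"rotation": [0,0,-1.5]},
    {"hand": 0.03,"xyz": [5e-05,0.0038,0],"rotation": [0,0,-1.5]},
    {"hand": 0.03,"xyz": [5e-05,0.0038,0],"rotation": [0,0,-1.5]},
    {"hand": 0.03,"xyz": [5e-05,0.0038,0],"rotation": [0,0,-1.5]},
    {"hand": 0.03,"xyz": [5e-05,0.0038,0],"rotation": [0,0,-1.5]},
    {"hand": 0.03,"xyz": [5e-05,0.0038,0],"rotation": [0,0,-1.5]},
    {"hand": 0.03,"xyz": [5e-05,0.0038,0],"rotation": [0,0,-1.5]}
  ]
}}

```text
time_s: 9.8
position: [0.7078, 0.0599, 0.0726]
eef_rot: [[-0.999, 0.041, 0.0], [0.041, 0.999, 0.0], [-0.0, 0.0, -1.0]]
wrist_force: [2.0, -1.4, -0.1]
finger_gap: 0.328
```

```bash
python3 -c "
from h import *
chk('5')"
```

```text
9.85 [0.70762791 0.06066313 0.07255768] r 0.14372702867524895 ang -2.1279965528890497 xbearing 177.71517530746894 [-0.22436193  0.51628176 -0.3321526 ] q6 -1.6155310086643992 0.32355705178439903
```

View pics/m5.png

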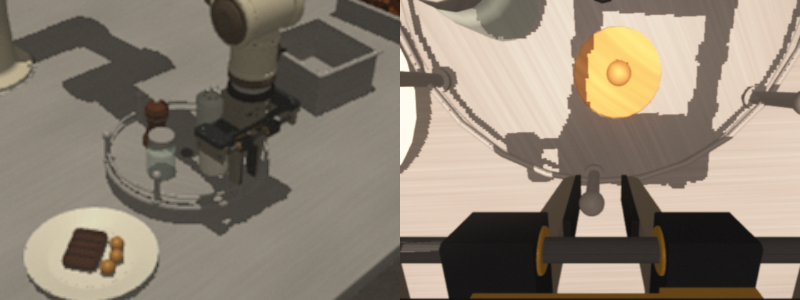

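The platter follows smoothly and everything on it is upright. I'll continue.

Request:
{"fn": "servo_tool", "kwargs": {
  "steps": [
    {"hand": 0.03,"xyz": [5e-05,0.0038,0],"rotation": [0,0,-1.5]},
    {"hand": 0.03,"xyz": [5e-05,0.0038,0],"rotation": [0,0,-1.5]},
    {"hand": 0.03,"xyz": [5e-05,0.0038,0],"rotation": [0,0,-1.5]},
    {"hand": 0.03,"xyz": [5e-05,0.0038,0],"rotation": [0,0,-1.5]},
    {"hand": 0.03,"xyz": [5e-05,0.0038,0],"rotation": [0,0,-1.5]},
    {"hand": 0.03,"xyz": [5e-05,0.0038,0],"rotation": [0,0,-1.5]},
    {"hand": 0.03,"xyz": [5e-05,0.0038,0],"rotation": [0,0,-1.5]},
    {"hand": 0.03,"xyz": [5e-05,0.0038,0],"rotation": [0,0,-1.5]},
    {"hand": 0.03,"xyz": [5e-05,0.0038,0],"rotation": [0,0,-1.5]},
    {"hand": 0.03,"xyz": [5e-05,0.0038,0],"rotation": [0,0,-1.5]},
    {"hand": 0.03,"xyz": [5e-05,0.0038,0],"rotation": [0,0,-1.5]},
    {"hand": 0.03,"xyz": [5e-05,0.0038,0],"rotation": [0,0,-1.5]},
    {"hand": 0.03,"xyz": [5e-05,0.0038,0],"rotation": [0,0,-1.5]},
    {"hand": 0.03,"xyz": [5e-05,0.0038,0],"rotation": [0,0,-1.5]},
    {"hand": 0.03,"xyz": [5e-05,0.0038,0],"rotation": [0,0,-1.5]},
    {"hand": 0.03,"xyz": [5e-05,0.0038,0],"rotation": [0,0,-1.5]},
    {"hand": 0.03,"xyz": [5e-05,0.0038,0],"rotation": [0,0,-1.5]},
    {"hand": 0.03,"xyz": [5e-05,0.0038,0],"rotation": [0,0,-1.5]},
    {"hand": 0.03,"xyz": [5e-05,0.0038,0],"rotation": [0,0,-1.5]},
    {"hand": 0.03,"xyz": [5e-05,0.0038,0],"rotation": [0,0,-1.5]}
  ]
}}

```text
time_s: 11.9
position: [0.6915, 0.1332, 0.0727]
eef_rot: [[-0.886, -0.464, 0.0], [-0.464, 0.886, 0.0], [-0.0, -0.0, -1.0]]
wrist_force: [1.0, -0.6, 1.0]
finger_gap: 0.324
```

Request:
{"fn": "servo_tool", "kwargs": {
  "steps": [
    {"hand": 0.03,"xyz": [5e-05,0.0038,0],"rotation": [0,0,-1.5]},
    {"hand": 0.03,"xyz": [5e-05,0.0038,0],"rotation": [0,0,-1.5]},
    {"hand": 0.03,"xyz": [5e-05,0.0038,0],"rotation": [0,0,-1.5]},
    {"hand": 0.03,"xyz": [5e-05,0.0038,0],"rotation": [0,0,-1.5]},
    {"hand": 0.03,"xyz": [5e-05,0.0038,0],"rotation": [0,0,-1.5]},
    {"hand": 0.03,"xyz": [5e-05,0.0038,0],"rotation": [0,0,-1.5]},
    {"hand": 0.03,"xyz": [5e-05,0.0038,0],"rotation": [0,0,-1.5]},
    {"hand": 0.03,"xyz": [5e-05,0.0038,0],"rotation": [0,0,-1.5]},
    {"hand": 0.03,"xyz": [5e-05,0.0038,0],"rotation": [0,0,-1.5]},
    {"hand": 0.03,"xyz": [5e-05,0.0038,0],"rotation": [0,0,-1.5]},
    {"hand": 0.03,"xyz": [5e-05,0.0038,0],"rotation": [0,0,-1.5]},
    {"hand": 0.03,"xyz": [5e-05,0.0038,0],"rotation": [0,0,-1.5]},
    {"hand": 0.03,"xyz": [5e-05,0.0038,0],"rotation": [0,0,-1.5]},
    {"hand": 0.03,"xyz": [5e-05,0.0038,0],"rotation": [0,0,-1.5]},
    {"hand": 0.03,"xyz": [5e-05,0.0038,0],"rotation": [0,0,-1.5]},
    {"hand": 0.03,"xyz": [5e-05,0.0038,0],"rotation": [0,0,-1.5]},
    {"hand": 0.03,"xyz": [5e-05,0.0038,0],"rotation": [0,0,-1.5]},
    {"hand": 0.03,"xyz": [5e-05,0.0038,0],"rotation": [0,0,-1.5]},
    {"hand": 0.03,"xyz": [5e-05,0.0038,0],"rotation": [0,0,-1.5]},
    {"hand": 0.03,"xyz": [2e-05,0.0025,0],"rotation": [0,0,-1]}
  ]
}}

```text
time_s: 13.9
position: [0.6413, 0.1878, 0.0726]
eef_rot: [[-0.543, -0.84, -0.0], [-0.84, 0.543, -0.0], [0.0, 0.0, -1.0]]
wrist_force: [1.5, -0.2, 0.1]
finger_gap: 0.329
```

```bash
python3 -c "
from h import *
chk('6')"
```

```text
13.95 [0.64100829 0.18798386 0.07248871] r 0.14425788661159342 ang 57.73582164567994 xbearing -122.8504171446865 [ 0.90398135  0.55556543 -0.45235717] q6 -2.4635499289857363 0.32529205228998337
```

View pics/m6.png

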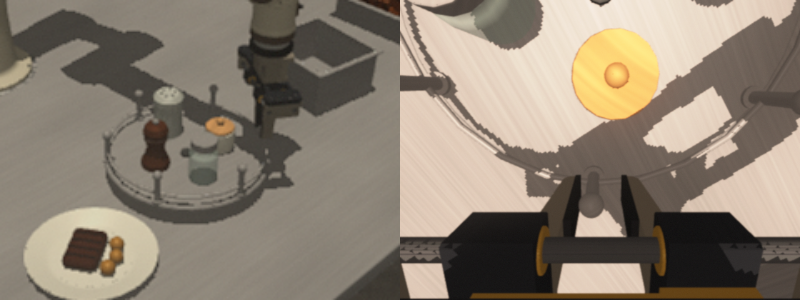

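Request:
{"fn": "servo_tool", "kwargs": {
  "steps": [
    {"hand": 0.03,"xyz": [2e-05,0.0025,0],"rotation": [0,0,-1]},
    {"hand": 0.03,"xyz": [5e-05,0.0038,0],"rotation": [0,0,-1.5]},
    {"hand": 0.03,"xyz": [5e-05,0.0038,0],"rotation": [0,0,-1.5]},
    {"hand": 0.03,"xyz": [5e-05,0.0038,0],"rotation": [0,0,-1.5]},
    {"hand": 0.03,"xyz": [5e-05,0.0038,0],"rotation": [0,0,-1.5]},
    {"hand": 0.03,"xyz": [5e-05,0.0038,0],"rotation": [0,0,-1.5]},
    {"hand": 0.03,"xyz": [5e-05,0.0038,0],"rotation": [0,0,-1.5]},
    {"hand": 0.03,"xyz": [5e-05,0.0038,0],"rotation": [0,0,-1.5]},
    {"hand": 0.03,"xyz": [5e-05,0.0038,0],"rotation": [0,0,-1.5]},
    {"hand": 0.03,"xyz": [5e-05,0.0038,0],"rotation": [0,0,-1.5]},
    {"hand": 0.03,"xyz": [5e-05,0.0038,0],"rotation": [0,0,-1.5]},
    {"hand": 0.03,"xyz": [2e-05,0.0025,0],"rotation": [0,0,-1]},
    {"hand": 0.03,"xyz": [2e-05,0.0025,0],"rotation": [0,0,-1]},
    {"hand": 0.03,"xyz": [2e-05,0.0025,0],"rotation": [0,0,-1]},
    {"hand": 0.03,"xyz": [1e-05,0.0018,0],"rotation": [0,0,-0.7]},
    {"hand": 0.03,"xyz": [0,0.0013,0],"rotation": [0,0,-0.5]},
    {"hand": 0.03,"xyz": [0,0.0013,0],"rotation": [0,0,-0.5]},
    {"hand": 0.03,"xyz": [0,0.0013,0],"rotation": [0,0,-0.5]},
    {"hand": 0.03,"xyz": [0,0,0],"rotation": [0,0,0]},
    {"hand": 0.03,"xyz": [0,0,0],"rotation": [0,0,0]}
  ]
}}

```text
time_s: 16.0
position: [0.5922, 0.2081, 0.0726]
eef_rot: [[-0.204, -0.979, -0.0], [-0.979, 0.204, 0.0], [-0.0, 0.0, -1.0]]
wrist_force: [0.3, 0.1, -0.1]
finger_gap: 0.326
```

```bash
python3 -c "
from h import *
chk('7');snap('side','s7')
s=np.load('pics/s7.npz')['frame'];c=np.load('pics/c7.npz')['frame']
cv2.imwrite('pics/n7.png',np.hstack([cv2.resize(c[170:320,190:350],(400,375),interpolation=2),cv2.resize(s[145:295,220:380],(400,375),interpolation=2)])[...,::-1])
cv2.imwrite('pics/c7c.png',cv2.resize(c[170:320,190:390],(800,600),interpolation=2)[...,::-1])
cv2.imwrite('pics/s7c.png',cv2.resize(s[145:295,220:420],(800,600),interpolation=2)[...,::-1])"
```

```text
16.05 [0.5922852  0.20806097 0.0726031 ] r 0.14484948432046688 ang 78.73932554213793 xbearing -101.78840986342378 [ 0.64587111 -0.22450673  0.0973292 ] q6 -2.7904338087952136 0.32688323430747224
```

View pics/c7c.png

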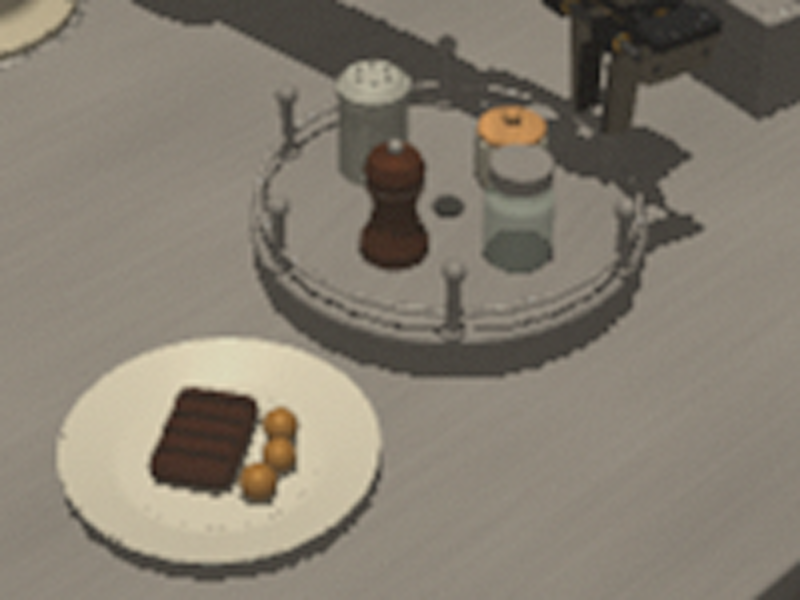

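View pics/s7c.png

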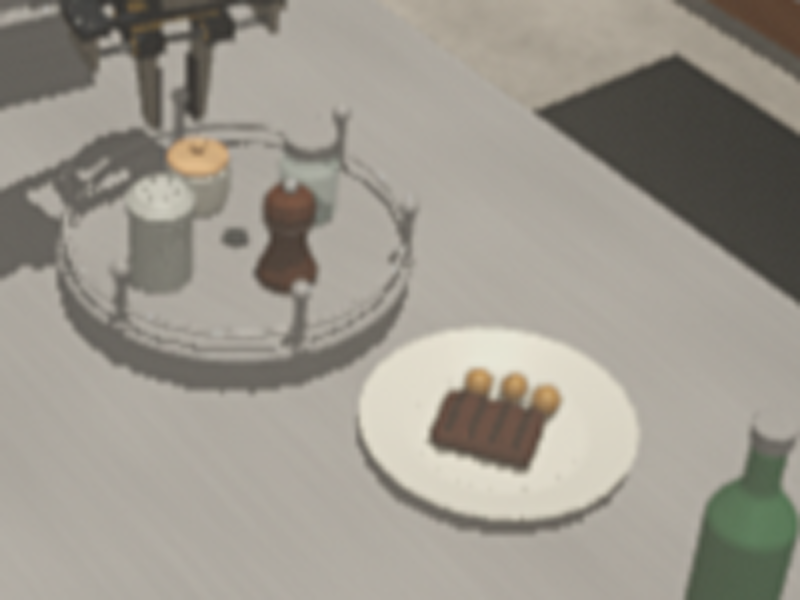

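View pics/w7.png

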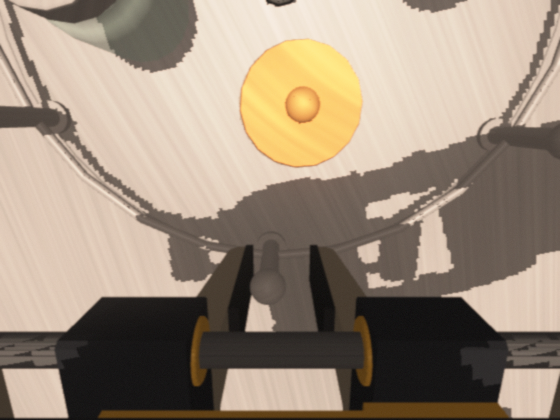

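```bash
python3 - <<'E'
from h import *
b=lambda c:np.degrees(np.arctan2(c[1],c[0]))
s=dict(np.load('pics/c7.npz'));t=lambda l:np.array(l)/4+[190,170]-.38
W=ray(s,t([(287,96),(447,44),(625,210),(454,269),(278,206)]),.096);c,r=circ(W);print(c,r,[b(x-c) for x in W[:,:2]])
m=ray(s,t([(396,146)]),.138)[0,:2]
piv=ray(s,t([(448,206)]),.042)[0,:2];print('pivot',piv)
for cc in(c,piv): print('mill',m,np.linalg.norm(m-cc),b(m-cc))
f=ray(s,t([(394,248)]),.048)[0,:2];print('foot',f,b(f-piv))
s=dict(np.load('pics/s7.npz'));t=lambda l:np.array(l)/4+[220,145]-.38
W=ray(s,t([(181,97),(341,116),(407,210),(301,290),(119,272)]),.096);c,r=circ(W);print(c,r,[b(x-c) for x in W[:,:2]])
m=ray(s,t([(290,185)]),.138)[0,:2]
piv=ray(s,t([(235,237)]),.042)[0,:2];print('pivot',piv)
for cc in(c,piv): print('mill',m,np.linalg.norm(m-cc),b(m-cc))
f=ray(s,t([(286,272)]),.048)[0,:2];print('foot',f,b(f-piv))
q=t([(359,420),(380,372),(430,338),(500,327),(580,350),(625,395),(639,440),(620,485),(570,510),(505,517),(430,498),(380,462)])
for z in(.012,.016):
    pc,r=circ(ray(s,q,z));print('plate',pc,r,b(pc-c),b(pc-piv))
s=dict(np.load('pics/w7.npz'));W=ray(s,[(267,287)],.096);print('post tool',(W-s['p'])@s['Rt'],b(W[0,:2]-[.564,.066]))
E
```

```text
[0.5628981  0.06950866] 0.14489112844116697 [np.float64(-162.61434015258678), np.float64(136.04814450673902), np.float64(14.766484322915767), np.float64(-44.311026253726276), np.float64(-103.82136508276263)]
pivot [0.56244869 0.06870904]
mill [5.74903736e-01 3.03988136e-04] 0.07023832618119799 -80.1582720254267
mill [5.74903736e-01 3.03988136e-04] 0.06952970137189432 -79.68074890183888
foot [ 0.57703154 -0.00276789] -78.46866661662207
[0.56075885 0.06491413] 0.14398349309829586 [np.float64(74.8624280711649), np.float64(14.93235800792554), np.float64(-44.854788323706735), np.float64(-102.81216497155624), np.float64(-163.50671747735896)]
pivot [0.56397194 0.06707537]
mill [ 0.56855849 -0.00164785] 0.06701739390823966 -83.31663629505044
mill [ 0.56855849 -0.00164785] 0.06887609390187492 -86.18177615562442
foot [ 0.56829002 -0.0014925 ] -86.39654568292276
plate [ 0.63016722 -0.2089019 ] 0.10964383070154018 -75.77595863905746 -76.51197577098985
plate [ 0.62705338 -0.21197397] 0.10924534448865839 -76.53530410281724 -77.26191158898935
post tool [[-0.00091675 -0.00676244 -0.0233987 ]] 76.07612412735935
```

Request:
{"fn": "servo_tool", "kwargs": {
  "steps": [
    {"hand": 0.03,"xyz": [0,0.0013,0],"rotation": [0,0,-0.5]},
    {"hand": 0.03,"xyz": [0,0.0013,0],"rotation": [0,0,-0.5]},
    {"hand": 0.03,"xyz": [0,0.0013,0],"rotation": [0,0,-0.5]},
    {"hand": 0.03,"xyz": [0,0.0013,0],"rotation": [0,0,-0.5]},
    {"hand": 0.03,"xyz": [0,0.0013,0],"rotation": [0,0,-0.5]},
    {"hand": 0.03,"xyz": [0,0.0013,0],"rotation": [0,0,-0.5]},
    {"hand": 0.03,"xyz": [0,0.0013,0],"rotation": [0,0,-0.5]},
    {"hand": 0.03,"xyz": [0,0.0013,0],"rotation": [0,0,-0.5]},
    {"hand": 0.03,"xyz": [0,0,0],"rotation": [0,0,0]},
    {"hand": 0.03,"xyz": [0,0,0],"rotation": [0,0,0]},
    {"hand": 0.03,"xyz": [0,-0.003,0],"rotation": [0,0,0]},
    {"hand": 0.03,"xyz": [0,-0.003,0],"rotation": [0,0,0]},
    {"hand": 0.05,"xyz": [0,0,0],"rotation": [0,0,0]},
    {"hand": 0.05,"xyz": [0,0,-0.01],"rotation": [0,0,0]},
    {"hand": 0.05,"xyz": [0,0,-0.02],"rotation": [0,0,0]},
    {"hand": 0.05,"xyz": [0,0,-0.03],"rotation": [0,0,0]},
    {"hand": 0.05,"xyz": [0,0,-0.04],"rotation": [0,0,0]},
    {"hand": 0.05,"xyz": [0,0,-0.04],"rotation": [0,0,0]},
    {"hand": 0.05,"xyz": [0,0,-0.04],"rotation": [0,0,0]}
  ]
}}

```text
time_s: 18.05
position: [0.5879, 0.209, 0.2551]
eef_rot: [[-0.135, -0.991, 0.001], [-0.991, 0.135, 0.0], [-0.0, -0.001, -1.0]]
wrist_force: [0.8, 0.3, 0.0]
finger_gap: 0.541
```

Request:
{"fn": "servo_tool", "kwargs": {
  "steps": [
    {"hand": 0.05,"xyz": [0.03,0,-0.03],"rotation": [0,0,0]},
    {"hand": 0.05,"xyz": [0.035,0,-0.03],"rotation": [0,0,0]},
    {"hand": 0.05,"xyz": [0.035,0,-0.03],"rotation": [0,0,0]},
    {"hand": 0.05,"xyz": [0.035,0,-0.03],"rotation": [0,0,0]},
    {"hand": 0.05,"xyz": [0.035,0,-0.03],"rotation": [0,0,0]},
    {"hand": 0.05,"xyz": [0.035,0,-0.03],"rotation": [0,0,0]},
    {"hand": 0.05,"xyz": [0.035,0,-0.02],"rotation": [0,0,0]},
    {"hand": 0.05,"xyz": [0.03,0,0],"rotation": [0,0,0]},
    {"hand": 0.05,"xyz": [0,0,0],"rotation": [0,0,0]},
    {"hand": 0.05,"xyz": [0,0,0],"rotation": [0,0,0]}
  ]
}}

```text
time_s: 19.05
position: [0.5463, 0.0388, 0.4517]
eef_rot: [[-0.277, -0.961, -0.004], [-0.96, 0.277, -0.049], [0.049, -0.009, -0.999]]
wrist_force: [1.1, 1.0, -0.3]
finger_gap: 0.545
```

```bash
python3 -c "
from h import *
chk('8');snap('side','s8')
"
```

```text
19.1 [0.5463081  0.03906488 0.45154202] r 0.03222582978660353 ang -123.29826395181225 xbearing -106.06485605051134 [ 0.11472918 -0.05113586 -0.67368153] q6 -2.9943965573619216 0.5422881483986436
```

View pics/w8.png

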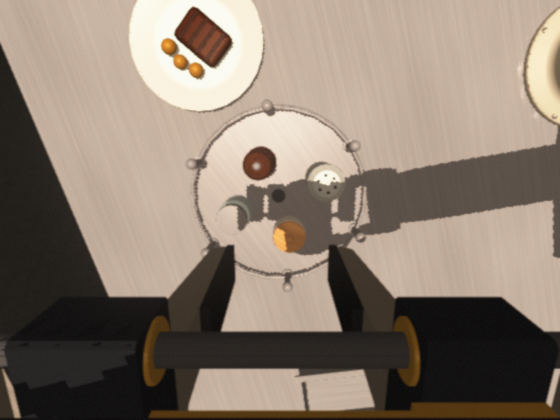

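View pics/c8.png

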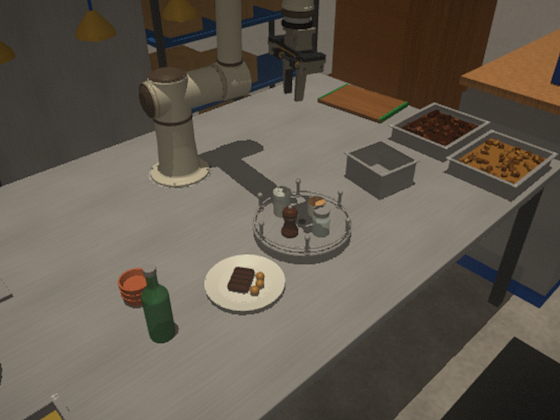

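```bash
python3 - <<'E'
from h import *
s=dict(np.load('pics/w8.npz'));f=s['frame']
cv2.imwrite('pics/w8c.png',cv2.resize(f[95:295,175:375],(800,600),interpolation=2)[...,::-1])
cv2.imwrite('pics/w8p.png',cv2.resize(f[0:120,120:280],(800,600),interpolation=2)[...,::-1])
E
```

```text
(no output)
```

View pics/w8c.png

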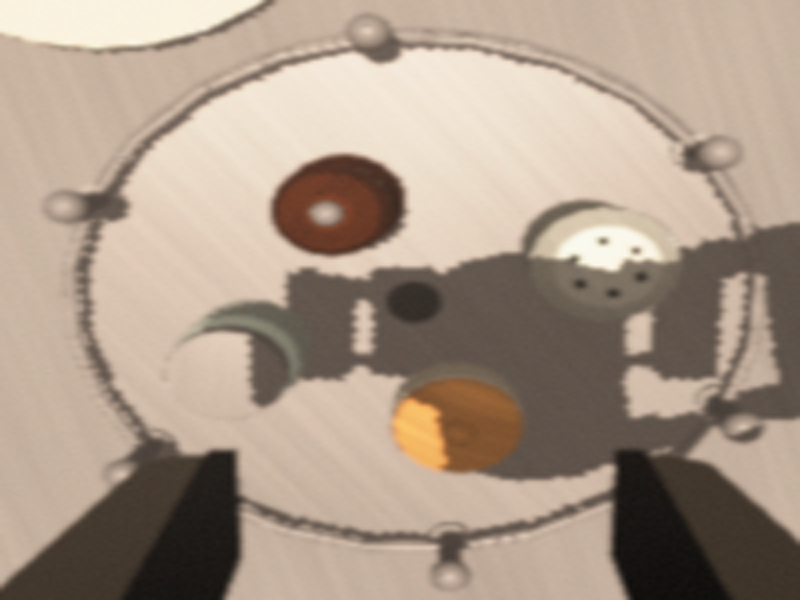

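View pics/w8p.png

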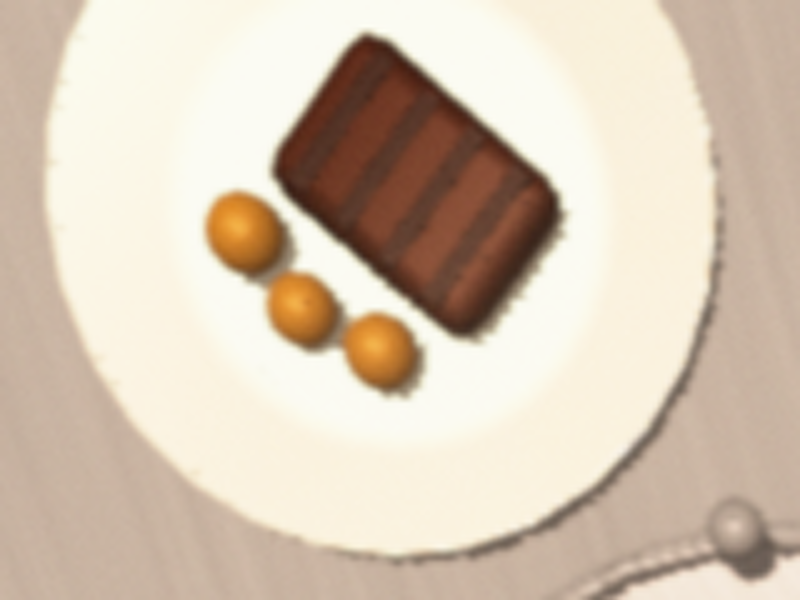

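```bash
python3 - <<'E'
from h import *
b=lambda c:np.degrees(np.arctan2(c[1],c[0]))
s=dict(np.load('pics/w8.npz'))
t=lambda l:np.array(l)/[4,3]+[175,95]-.35
W=ray(s,t([(368,33),(721,153),(742,426),(451,575),(66,206)]),.096);c,r=circ(W);print(c,r,[b(x-c)%60 for x in W[:,:2]])
piv=ray(s,t([(414,301)]),.041)[0,:2];print('piv',piv)
q=np.array([(45,170),(58,270),(95,370),(150,440),(230,510),(310,545),(400,558),(500,545),(580,505),(640,450),(690,360),(713,270),(716,170),(695,80)])/5+[120,0]-.4
for z in(.01,.015,.02):
    pc,r=circ(ray(s,q,z));print('plate',pc,r,np.linalg.norm(pc-c),b(pc-c),b(pc-piv))
for z in(.136,.140):
    m=ray(s,t([(325,212)]),z)[0,:2];print('mill',m,b(m-c),b(m-piv),np.linalg.norm(m-c))
# foot: silhouette right edge of foot vs.
sc=dict(np.load('pics/s8.npz'));c8=dict(np.load('pics/c8.npz'))
cv2.imwrite('pics/c8c.png',cv2.resize(c8['frame'][170:270,240:360],(600,500),interpolation=2)[...,::-1])
cv2.imwrite('pics/s8c.png',cv2.resize(sc['frame'][160:260,220:340],(600,500),interpolation=2)[...,::-1])
E
```

```text
[0.56356635 0.06652064] 0.1452865597607846 [np.float64(20.152390863695317), np.float64(19.973274497580178), np.float64(20.351062984646404), np.float64(20.327936177573335), np.float64(19.999662137839785)]
piv [0.56330208 0.06610187]
plate [ 0.62426767 -0.2146711 ] 0.11182370563475118 0.2876689820468787 -77.81839327843164 -77.74925810389246
plate [ 0.6234722  -0.21313539] 0.11091563638277521 0.286000364108272 -77.90924741163188 -77.83982079596574
plate [ 0.62267672 -0.21159969] 0.11000756713080154 0.28433247374461357 -78.00116767640777 -77.93144787797044
mill [0.57583502 0.00136182] -79.33669498150948 -79.04371112791581 0.06630378855352034
mill [0.5754305  0.00114194] -79.71456689350121 -79.42428573580652 0.06644646264930626
```

View pics/c8c.png

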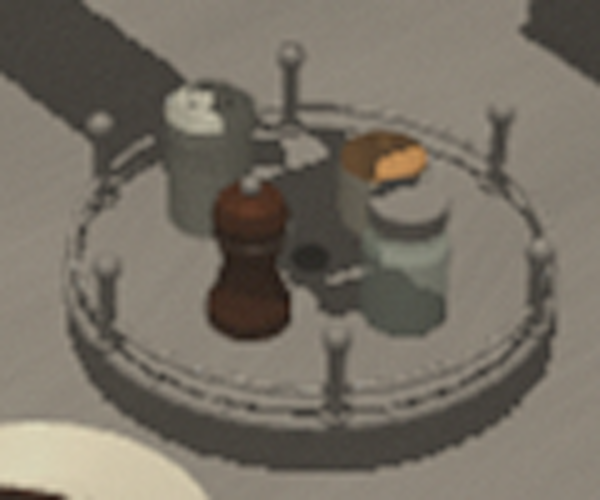

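View pics/s8c.png

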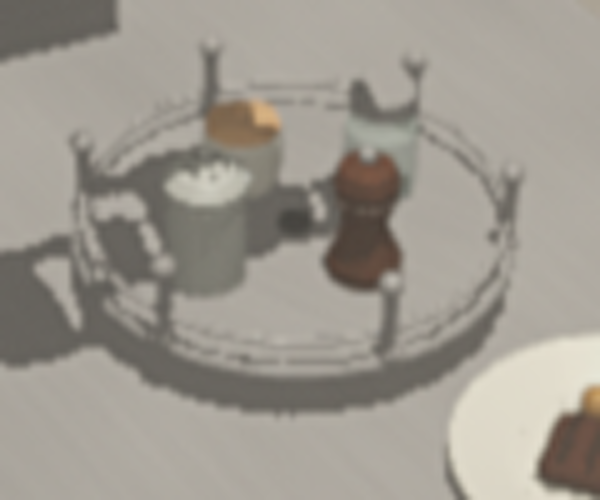

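```bash
python3 - <<'E'
from h import *
from scipy.optimize import least_squares
b=lambda c:np.degrees(np.arctan2(c[1],c[0]))
V=dict(c=(dict(np.load('pics/c8.npz')),lambda l:np.array(l)/5+[240,170]-.4,(251,184),(310,258),[(290,53),(500,117),(540,248),(337,338),(106,268),(100,124)],(250,312)),
 s=(dict(np.load('pics/s8.npz')),lambda l:np.array(l)/5+[220,160]-.4,(369,154),(296,220),[(211,47),(414,64),(512,174),(390,282),(163,265),(82,140)],(363,265)),
 w=(dict(np.load('pics/w8.npz')),lambda l:np.array(l)/[4,3]+[175,95]-.35,(325,212),(414,301),[(368,33),(721,153),(742,426),(451,575),(66,206)],None))
E=[]
for k,(s,t,m,p,po,ft) in V.items():
    c,r=circ(ray(s,t(po),.096));piv=ray(s,t([p]),.041)[0,:2]
    e=.5*(c+piv);E.append((s,t([m]),e))
    mm=ray(s,t([m]),.137)[0,:2]
    print(k,c,piv,'ball@.137',b(mm-c),b(mm-piv),'r',np.linalg.norm(mm-c), 'foot',b(ray(s,t([ft]),.046)[0,:2]-c) if ft else '', [round(b(x-c)%60,1) for x in ray(s,t(po),.096)[:,:2]])
# rays of ball relative to centre; min over z
def res(x,idx=(0,1,2)): return np.concatenate([ray(E[i][0],E[i][1],x[2])[0,:2]-E[i][2]-x[:2] for i in idx])
for idx in((0,1,2),(0,1),(0,2),(1,2)):
    o=least_squares(res,[.01,-.06,.137],args=(idx,),x_scale=.01);print(idx,o.x,b(o.x[:2]),np.hypot(*o.x[:2]),(o.fun*1000).round(1))
E
```

```text
c [0.56101266 0.06743889] [0.56177379 0.0693327 ] ball@.137 -75.93416355087345 -76.93950158619768 r 0.06664953304235252 foot -74.43824335786154 [np.float64(19.7), np.float64(18.0), np.float64(21.4), np.float64(21.0), np.float64(21.1), np.float64(19.4)]
s [0.56336274 0.06692145] [0.56679173 0.06855479] ball@.137 -80.80344915348454 -83.80106108183243 r 0.06856014378939067 foot -82.08687392233504 [np.float64(19.9), np.float64(19.0), np.float64(19.9), np.float64(20.5), np.float64(19.7), np.float64(18.6)]
w [0.56356635 0.06652064] [0.56330208 0.06610187] ball@.137 -79.43131507972522 -79.13900641540889 r 0.06633918627485837 foot  [np.float64(20.2), np.float64(20.0), np.float64(20.4), np.float64(20.3), np.float64(20.0)]
(0, 1, 2) [ 0.01236326 -0.06409539  0.1337889 ] -79.08238798755646 0.06527686687107041 [ 0.2  1.7 -0.5 -0.9  0.3 -0.7]
(0, 1) [ 0.0121902  -0.0632556   0.13333057] -79.09205706106145 0.06441949707895132 [-0.1  1.3  0.1 -1.3]
(0, 2) [ 0.01309724 -0.06419493  0.1348757 ] -78.46861065246091 0.06551737980324983 [ 0.6  0.7 -0.6 -0.7]
(1, 2) [ 0.01246983 -0.06465971  0.13331588] -79.08433608408242 0.06585115737064856 [-0.2  0.1  0.2 -0.1]
```

Request:
{"fn": "servo_tool", "kwargs": {
  "steps": [
    {"hand": 0.05,"xyz": [0,0,-0.02],"rotation": [0,0,8]},
    {"hand": 0.05,"xyz": [0,0,0],"rotation": [0,0,8]},
    {"hand": 0.05,"xyz": [0,0,0],"rotation": [0,0,0]},
    {"hand": 0.05,"xyz": [0,0,0],"rotation": [0,0,0]},
    {"hand": 0.05,"xyz": [0,0,0],"rotation": [0,0,0]}
  ]
}}

```text
time_s: 19.7
position: [0.5466, 0.0398, 0.4724]
eef_rot: [[-0.529, -0.849, -0.003], [-0.847, 0.528, -0.05], [0.044, -0.024, -0.999]]
wrist_force: [0.6, 0.6, -0.2]
finger_gap: 0.544
```

```bash
python3 -c "
from h import *
chk('9')"
```

```text
19.75 [0.54662781 0.03972181 0.47260431] r 0.0315013689891139 ang -123.46820479654144 xbearing -122.00770002287241 [ 0.03545123  0.00150275 -0.39704224] q6 -2.7172372241038216 0.5432075028265747
```

View pics/m9.png

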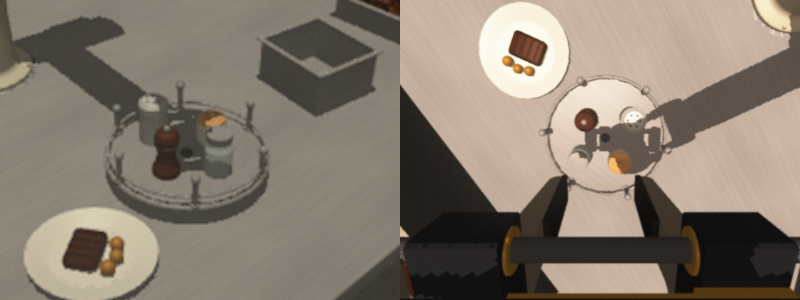

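The mill faces the plate, everything is upright, and the arm is well clear, so I'm handing in.

```bash
python3 -c "
from plant import ticket
print(ticket.hand_in())"
```

```text
the job is handed in; nothing more can be done
None
```

The pepper mill is now at the front facing the plate, about 1.2° off by my last measurement, and I've handed the job in (about 20 s used of 48). I set the fingertips either side of one post and pushed it slowly counter-clockwise, turning the platter about 129°. Then I backed off and lifted the hand clear.

**Final checks**
- **Alignment:** combining the three cameras puts the mill at a bearing of about -79.1° from the axis and the plate at about -77.9°. I left that 1.2° uncorrected because it is within my measurement error.
- **Camera disagreement:** taken singly, the cameras put the mill anywhere from about -76° (scene) to -84° (side). The wrist view from above gave -79.3°. I trusted the combined result and the wrist view most.
- **Other objects:** everything on the carousel is upright. The plate is where it was to within about 2 mm, which is measurement error. The pan looks unmoved, but I did not measure the pan, oil or ramekins again.
- **Forces:** the wrist forces I read stayed at about 2.5 N or less.
- **Last joint:** it came very close to its range limit during the retreat (-2.994 against -3), which tilted the tool about 3°. I turned it back to -2.72 before handing in.

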